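# Slide the pin carrier under the spring flap of the laser nest

### The arm

A 6-joint arm with a two-finger parallel gripper is mounted at the origin on the work surface. World frame = base frame: x ahead of the robot, y to its left, z up, the work surface at z = 0. Lengths are in m, angles in rad, forces in N, time in s.
With the tool pointing down it reaches from about 0.35 to 0.775 m from the base axis. Payload 7.3 kg.
Tool frame: the origin (TCP) lies midway between the tips of the shut fingers; the grasp point (between the pads) lies 19 mm behind it; z points along the fingers, y is the line along which they close (so a half turn about z gives the same grasp; the last joint's range is limited). The gripper opens to 92 mm and grips with 3 to 60 N. Pads are 19 mm wide; open, the fingers measure 130 mm over their backs; the gripper's body (75 mm by 190 mm) begins 47 mm behind the grasp point.
Start: joints at [-0.146, 0.342, 1.524, -0, 1.275, -0.146], TCP at [0.525, 0, 0.227] pointing down, gripper open.
Joint ranges: [-2.53, 2.53], [-0.77, 2.02], [0.04, 2.7], [-1, 4.14], [0.28, 2.66], [-3.11, 3.11]. Speed limits (rad/s): [2.57, 2.57, 3.14, 3.14, 3.14, 3.14].

### API

Orientations are given as a rotation vector (axis times angle).
In Python, from bench import arm, imaging gives the robot as it stands.
- The arm moves only by the shell command python3 -m jog 'ROWS' [FORCE]. ROWS is JSON, a list that holds one entry, the list of rows, each a list of 5 numbers: the gripper command: -1 is shut, 1 is fully open, values between are in proportion, then the shift along the tool's x, y, z scaled (see below), then the turn about the tool's z scaled (see below). In form: [[[gripper, dx, dy, dz, turn], ...]]. A call has 1 to 8 rows; each row is the pose to reach, as a shift and turn from the pose commanded when the call began, along the tool's axes at that moment; what a row does not reach only later rows make up. The controller multiplies each number of a shift by 100 mm and each number of a turn by 60 degrees. A row lasts 1/10 s, in which the tool goes at most 50 mm and 8.59 degrees, less where a joint would pass 70% of its speed; a pose out of reach is approached as far as the arm can. A call with a number of a shift or a turn outside -1 to 1 is refused whole. A call with a gripper value outside its range is refused whole. The fingers move at their own pace and stop on an object; FORCE is the grip in N (left out, the last holds). Time passes only in rows, so rows that repeat a pose let the fingers close. It gives the time, the measured TCP pose, the force, the opening and the grip force at its end, in the units of the state.
- arm.read_state(): the state, without advancing time (a new reading comes with each control period).
- imaging.get_image(name): name is "scene" or "side" or "wrist"; returns the picture (420x560x3 uint8, blue, green, red); there is no depth.
- imaging.get_calibration(name): a dict with "camera_matrix" (3x3 intrinsics, pixels), "eye" and "rotation" of the camera in the world. Camera axes: x right, y up, looking along -z (the intrinsics and any distortion apply to the point x, -y, -z); pixel columns grow to the right and rows downward; lengths in m; the calibration is good to about 2 mm. A picture is of the moment at which its call begins: read the wrist's pose just before it. get_calibration takes no time and is no camera call; for the wrist camera it gives the pose at the moment of the call.
- arm.job_done(): hands the job in; it is judged then, once.
The state is a dict: "time": time; "joint_positions": joint angles; "qvel": joint speeds; "joint_efforts": joint torques, N m; "tcp_pos": TCP position; "orientation": TCP orientation; "wrist_force": force on the tool from outside, world axes, zero at the start; "moment": the same for the moment, N m; "finger_gap": finger opening in m; "gripper_force": force on a finger pad.
Only numpy, scipy, OpenCV 4.12 (cv2) and the standard library are available. Lean on these libraries where they do the work, as an engineer would, in place of code of your own. Each camera call takes 0.05 s, during which the arm holds its last target. There are 200 camera calls.

### The job

Load the striped aluminium pin carrier into the laser nest: with one fingertip press down the orange flap's long thumb plate to hold the spring flap open, and with the other fingertip push the carrier along its channel, under the open flap, until it is fully home against the grey end stop. Keep the flap open until the carrier is home, then back the pushing finger out and let go, so that the flap springs down onto the carrier and clamps it. Only press and push: do not lift or tip the carrier, and leave the other things on the bench where they are.

Things in the scene. Friction and masses are not known exactly. Their poses are not given: they have to be found in the camera images.
- nest: laser nest fixed to the table: a straight channel with an orange spring flap. Origin on the table top, below the middle of the hinge rod; x along the channel in the push direction, y from the channel towards the thumb plate, z up. Channel: centre line y = -30 mm, floor z = 12 mm, x = -115 to 110 mm, side walls 33.6 mm apart, 4 mm thick, low (top z = 18 mm)
- hinge (a point): point on the hinge rod (nest x = 0, y = 0, z = 40 mm). The rod runs along nest x at y = 0, z = 40 mm, on three posts 10 mm wide in y and no higher than the rod, at x = -107, 0 and 114 mm. The flap lies on its -y side (over the channel), the thumb plate on its +y side
- entrance (a point): point on the channel floor's centre line below the edge of the flap where the carrier goes under (nest x = 32 mm, y = -30 mm, z = 12 mm)
- stop (a point): point on the channel floor's centre line at the foot of the end stop, a grey block 28 mm high (nest x = 110 mm, y = -30 mm, z = 12 mm)
- flap (a joint): hinge angle, rad: 0 sprung shut, 1.6 fully open. Flap and thumb plate are one piece on the rod; pressing the thumb plate down opens it, the spring shuts it when let go. A tip 18 mm wide pressing at nest y = 31 mm, tip 22 mm over the table, gives about 1.45. The carrier clears the flap from 0.6, a vertical finger in the channel from about 1.3. Flap resting on the loaded carrier: about 0.38
- flap_edge (a point): middle of the flap's free edge; moves with it. The flap is an orange plate 4 mm thick, nest x = 32 to 108 mm, reaching 50 mm from the rod over the channel. Shut, it slopes 15 degrees down from the rod and blocks the carrier's way; at 1.4 rad it stands 65 degrees up, its edge 85 mm over the table
- thumb_plate (a point): point on the thumb plate at mid length, 31 mm from the rod; moves with the flap. Orange plate with a black strip, 4 mm thick, nest x = -113 to 108 mm, reaching 45 mm from the rod. Shut, it slopes 40 degrees up (edge at nest y = 34, z = 69 mm); at 1.4 rad 40 degrees down, nothing stands under it. Takes 3 N at first, 6 N when open; a fingertip may slide along it
- carrier: pin carrier: loose aluminium block 60 mm (x) x 30 mm (y) x 28 mm high, 0.12 to 0.27 kg, blue stripes and magenta dots on top. Origin at the centre of its underside. Starts in the channel, its x along the nest's x, its centre at nest x = -50 to -10 mm, top 40 mm over the table. Home, its centre is at nest x = 80 mm, its rear end 18 mm beyond the flap's entrance edge
- spare_carrier: spare carrier, to be left alone: black block 60 x 30 x 28 mm with grey stripes, stands beside the nest's far long side; origin at the centre of its underside
- pin_jar: magenta jar with black cap, 42 mm diameter, 50 mm tall, stands beside the nest's far long side; origin at the centre of its underside; leave alone
- ring_gauge: steel ring 48 mm diameter, 14 mm tall, lies beside the nest's far long side; origin at the centre of its underside; leave alone
- pin_tray: white divided tray 90 x 130 x 22 mm on the table's left; origin at the centre of its underside; leave alone
- solvent_bottle: clear bottle with red cap, 48 mm diameter, 110 mm tall, on the table's right; origin at the centre of its underside; leave alone
- driver: screwdriver with blue handle, 160 mm long, lying on the table; leave alone
- tweezers: yellow plastic tweezers, 110 mm long, lying on the table; leave alone

How it is judged:
By the outcome, as a careful person would: the job done as asked, in the order asked, and still so for the second after the job is handed in, with the robot touching nothing.
It also fails if it takes over 42 s, if anything falls off the work surface, if the arm or the gripper's body presses on something with over 40 N, if the wrist force passes 120 N, or if a joint passes its speed limit or range.

## Working session

There is one attempt and no reset: what is moved stays moved. The work goes in short steps, Python scripts to look and compute and a shell command to move; the robot and the scene stay as the last step left them, time stands still between calls to the robot, and variables do not carry over. Pictures are saved under pics/ and viewed, at most 10 in all, crops included, and the job is handed in when it is done.

```bash
ls; mkdir -p pics; cat > h.py <<'E'
import numpy as np, cv2
from bench import arm, imaging
def ray(c,u,v):
    K=np.array(c["camera_matrix"]);p=np.linalg.inv(K)@[u,v,1.]
    return np.array(c["eye"]),np.array(c["rotation"])@[p[0],-p[1],-p[2]]
def onz(c,u,v,z):
    e,d=ray(c,u,v);return e+d*(z-e[2])/d[2]
def proj(c,P):
    q=np.array(c["rotation"]).T@(np.array(P)-np.array(c["eye"]));q=np.array(c["camera_matrix"])@[q[0],-q[1],-q[2]]
    return q[:2]/q[2]
E
python3 - <<'E'
from h import *
for n in("scene","side"):
    im=imaging.get_image(n);cv2.imwrite(f"pics/{n}0.png",im);c=imaging.get_calibration(n);print(n,c)
print(arm.read_state())
E
```

```text
pics
scene {'camera_matrix': array([[433.49159018,   0.        , 278.94521678],
       [  0.        , 433.49159018, 213.65780986],
       [  0.        ,   0.        ,   1.        ]]), 'eye': array([ 0.91775212, -0.46175058,  0.89188349]), 'rotation': array([0.61800838, 0.25026991, 0.70844564])}
side {'camera_matrix': array([[535.95302819,   0.        , 274.76531197],
       [  0.        , 535.95302819, 207.75009918],
       [  0.        ,   0.        ,   1.        ]]), 'eye': array([-0.19460475,  0.78875207,  0.82167872]), 'rotation': array([ 0.4362607 , -1.14508762, -2.21958046])}
{'time': 0.1, 'joint_positions': array([-1.46008494e-01,  3.42667198e-01,  1.52489978e+00, -1.98187127e-05,
        1.27535763e+00, -1.45989809e-01]), 'qvel': array([-0.00141795, -0.00077793, -0.00169579, -0.00058126,  0.00028805,
       -0.00014502]), 'joint_efforts': array([ 1.49919495e-03, -4.32001984e+01, -2.44694173e+01,  7.19219679e-02,
        5.25739230e-02, -9.79429342e-05]), 'tcp_pos': array([5.24659223e-01, 6.18167121e-05, 2.26114676e-01]), 'orientation': array([-2.22070783e+00, -2.22067918e+00,  1.27192451e-03]), 'wrist_force': array([ 0.88952916, -0.26432281,  0.10882679]), 'moment': array([ 0.027608  , -0.04094042,  0.01051637]), 'gripper_force': 0.0, 'finger_gap': 0.09179272934470063}
```

View pics/scene0.png

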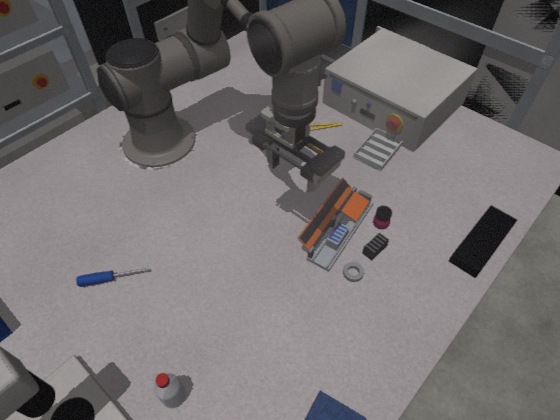

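View pics/side0.png

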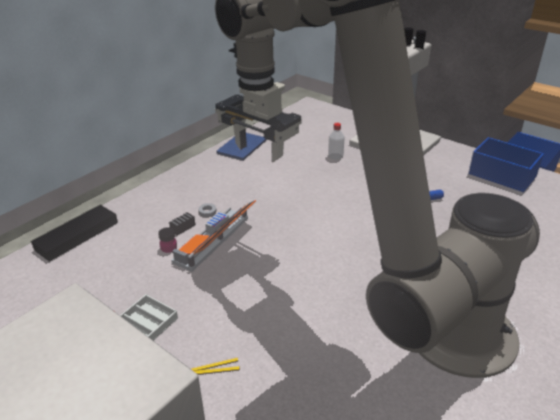

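Scene: nest at px (300–373, 180–268), carrier with blue stripes at (339,235), flap at (355,207), pushing up-right (world +y). Robot's side holds the thumb plate.

```bash
sed -i 's/np.array(c\["rotation"\])/R(c)/g' h.py; sed -i '2a def R(c): return cv2.Rodrigues(np.array(c["rotation"]))[0]' h.py
python3 - <<'E'
from h import *
im=cv2.imread("pics/scene0.png");a=cv2.resize(im[165:285,280:400],None,fx=5,fy=5,interpolation=cv2.INTER_CUBIC)
cv2.imwrite("pics/crop.png",a)
c=imaging.get_calibration("scene")
for n,p,z in(("carrier",(339,235),.04),("flap",(355,207),.04),("ring",(354,271),.014)):print(n,onz(c,*p,z))
w=imaging.get_image("wrist");cv2.imwrite("pics/w0.png",w);print(imaging.get_calibration("wrist"))
E
```

```text
carrier [0.62252895 0.06141962 0.04      ]
flap [0.60042455 0.1554783  0.04      ]
ring [0.70085238 0.02028674 0.014     ]
{'camera_matrix': array([[350.38540614,   0.        , 273.87978613],
       [  0.        , 350.38540614, 209.29245286],
       [  0.        ,   0.        ,   1.        ]]), 'eye': array([0.52528258, 0.08028363, 0.38439523]), 'rotation': array([-0.2992278 ,  0.00076716,  0.00072594])}
```

View pics/crop.png

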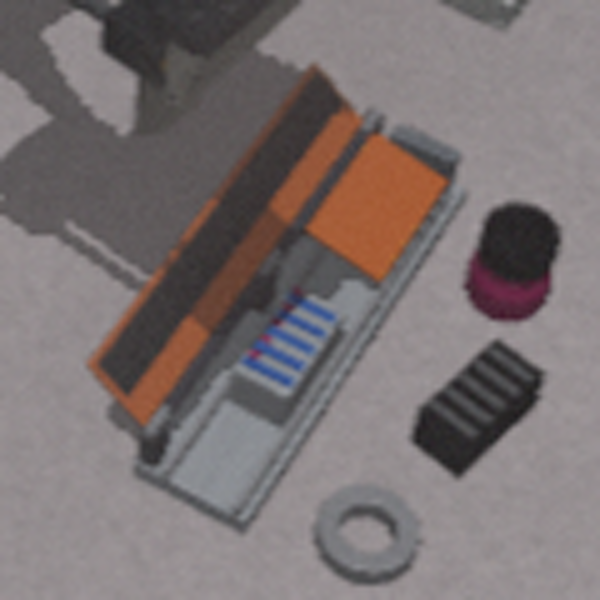

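View pics/w0.png

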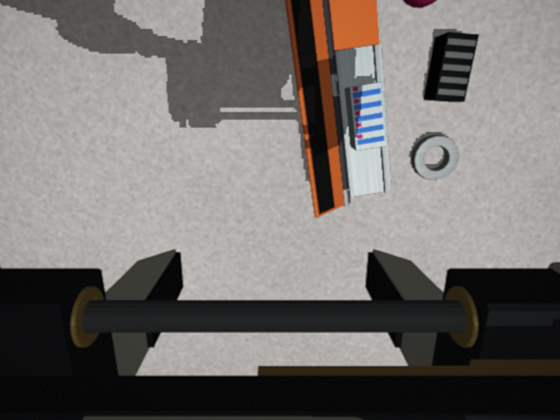

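Wrist view: thumb plate's outer edge runs (290,0)→(318,216), carrier at (368,115), flap's entrance edge near (357,48). The nest lies nearly along world +y.

```bash
python3 - <<'E'
from h import *
w=cv2.imread("pics/w0.png");c=imaging.get_calibration("wrist")
hsv=cv2.cvtColor(w,cv2.COLOR_BGR2HSV)
m=cv2.inRange(hsv,(5,120,50),(18,255,255))
L=[];F=[]
for r in range(10,210,5):
    x=np.flatnonzero(m[r,250:400])+250
    if len(x):L.append(onz(c,x[0],r,.069)[:2])
    if r<42 and len(x):F.append(onz(c,x[-1]+1,r,.0275)[:2])
for P in(L,F):
    vx,vy,x0,y0=cv2.fitLine(np.array(P,np.float32),cv2.DIST_HUBER,0,.01,.01).ravel();print("line",vx,vy,x0,y0,np.degrees(np.arctan2(vx,vy)))
ys,xs=np.nonzero(m[:, 250:400]);i=ys.argmax();print("end",xs[i]+250,ys[i],onz(c,xs[i]+250,ys[i]+1,.069))
b=cv2.inRange(hsv,(100,100,80),(125,255,255));b[:, :330]=0;b[:, 400:]=0;b[170:]=0
p=cv2.findNonZero(b);rc=cv2.minAreaRect(p);print(rc);print([onz(c,*q,.04)[:2].round(4).tolist() for q in cv2.boxPoints(rc)])
# far wall outer bottom / entrance edge of flap
col=m[:60,345:375];print("entr rows",[int(np.flatnonzero(col[:,k]).max()) for k in range(0,30,5) if col[:,k].any()])
print(onz(c,357,48,.034))
u=imaging.get_calibration("scene");print(onz(u,280+240/5,165+530/5,.0),onz(u,280+140/5,165+470/5,.0),onz(u,280+465/5,165+190/5,.018))
E
```

```text
line 0.16118318 -0.9869245 0.5489151 0.06622078 170.72443
line 0.16533127 -0.98623806 0.62041485 0.14704488 170.48352
end 315 216 [ 0.5640689  -0.02462823  0.069     ]
((368.3758850097656, 116.01034545898438), (54.228702545166016, 27.488054275512695), 85.2363510131836)
[[0.5981, 0.0902], [0.6234, 0.0922], [0.6322, 0.0426], [0.6058, 0.0404]]
entr rows [48, 48, 46, 46, 45, 44]
[0.60110882 0.12690824 0.034     ]
[ 6.52098286e-01 -1.27830613e-02 -1.11022302e-16] [ 0.59608511 -0.01899269  0.        ] [0.61891294 0.21294438 0.018     ]
```

```bash
python3 -m jog '[[[-0.043,0.05,0.35,0.5,-0.08],[-0.043,0.109,0.70,0.9,-0.157],[-0.043,0.109,0.70,1.0,-0.157],[-0.043,0.109,0.70,1.0,-0.157],[-0.043,0.109,0.70,1.0,-0.157],[-0.043,0.109,0.70,1.0,-0.157]]]' 20; python3 - <<'E'
from h import *
s=arm.read_state();print(s["tcp_pos"],s["orientation"],s["finger_gap"],s["wrist_force"],s["time"])
w=imaging.get_image("wrist");c=imaging.get_calibration("wrist")
a=imaging.get_image("scene")[125:275,250:400];a=cv2.resize(a,(560,560),interpolation=cv2.INTER_CUBIC)
cv2.imwrite("pics/w1.png",cv2.resize(np.vstack([w,]),None,fx=1,fy=1));cv2.imwrite("pics/s1.png",a)
E
```

```text
time: 0.75
tcp_pos: [0.5953, 0.0108, 0.1285]
orientation: [2.03, 2.395, 0.002]
wrist_force: [0.1, -1.1, -0.4]
finger_gap: 0.0483
gripper_force: 0.0
[0.59526921 0.01075893 0.12852501] [2.03043101e+00 2.39459561e+00 2.04616484e-03] 0.048304308592841405 [ 0.08324101 -1.09688335 -0.39409347] 0.75
```

View pics/w1.png

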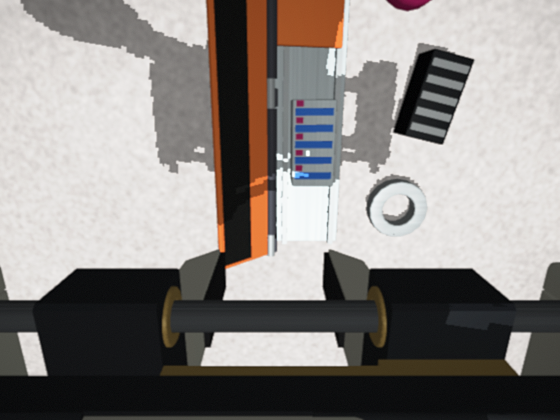

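View pics/s1.png

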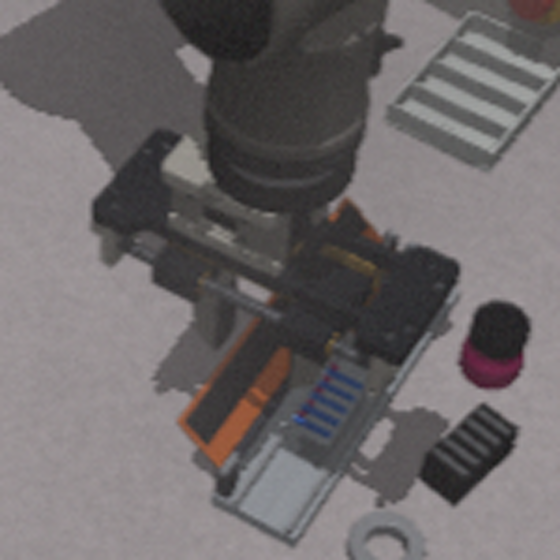

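Wrist view: nest lines now run straight up the picture, carrier rear edge at about row 183 (cols 293–335), channel end at row 240. I re-measure in the tool frame from this close view.

```bash
python3 - <<'E'
from h import *
w=cv2.imread("pics/w1.png");c=imaging.get_calibration("wrist");s=arm.read_state()
T=cv2.Rodrigues(s["orientation"])[0]
def tool(u,v,z): return ((onz(c,u,v,z)-s["tcp_pos"])@T*1000).round(1)
hsv=cv2.cvtColor(w,cv2.COLOR_BGR2HSV);m=cv2.inRange(hsv,(5,120,50),(18,255,255))
L=[];F=[]
for r in range(5,230,5):
    x=np.flatnonzero(m[r,190:360])+190
    L.append(tool(x[0],r,.069))
    if r<42:F.append(tool(x[-1]+1,r,.0275))
for P in(L,F):print("line",P[0],P[len(P)//2],P[-1])
print("thumb end",tool(228,267,.069),"entrance",tool(300,47,.034))
for q in((291,99),(335,99),(333,185),(290,183)):print("carrier",tool(*q,.04))
print("chan end",tool(300,242,.012),s["finger_gap"])
E
```

```text
line [130.8 -36.4  59.5] [ 72.2 -36.6  59.5] [  2.1 -36.3  59.6]
line [140.5  46.5 101.2] [128.7  46.5 101.2] [119.6  46.4 101.2]
thumb end [-28.5 -30.9  59.6] entrance [114.4  17.7  94.6]
carrier [81.5 12.  88.7]
carrier [81.6 41.6 88.7]
carrier [22.3 43.2 88.8]
carrier [23.8 12.2 88.7]
chan end [-33.6  22.7 116.8] 0.04462760940994144
```

```bash
python3 -m jog '[[[-0.043,0,0,0.25,0],[-0.043,0,0,0.45,0],[-0.043,0,0,0.6,0],[-0.043,0,0,0.7,0],[-0.043,0,0,0.8,0],[-0.043,0,0,0.9,0],[-0.043,0,0,1.0,0],[-0.043,0,0,1.0,0]]]'; python3 -m jog '[[[-0.043,0,0,0.035,0],[-0.043,0,0,0.035,0],[-0.043,0,0,0.035,0]]]'
python3 - <<'E'
from h import *
w=imaging.get_image("wrist");a=imaging.get_image("scene")[125:275,250:400]
cv2.imwrite("pics/s2.png",np.hstack([cv2.resize(w,(420,315)),cv2.resize(a,(315,315))]))
E
```

```text
time: 1.65
tcp_pos: [0.596, 0.0107, 0.0282]
orientation: [2.03, 2.394, 0.002]
wrist_force: [-1.9, -0.2, 7.4]
finger_gap: 0.0439
gripper_force: 3.4
time: 1.95
tcp_pos: [0.5961, 0.0106, 0.0255]
orientation: [2.03, 2.394, 0.003]
wrist_force: [-1.3, -1.2, 7.3]
finger_gap: 0.0443
gripper_force: 3.5
```

View pics/s2.png

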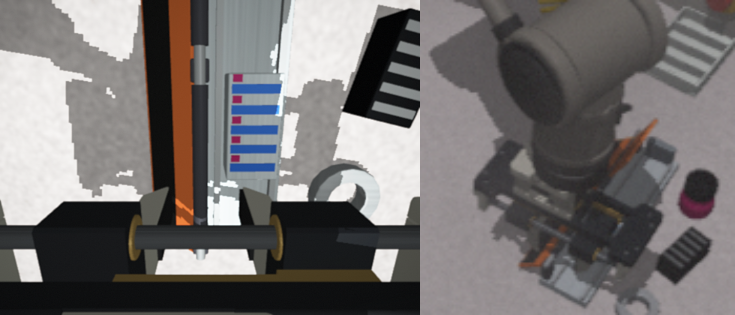

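The flap stands up and both tips are down, with the pushing tip behind the carrier. Next: a touch lower, then push.

```bash
python3 -m jog '[[[-0.043,0,0,0.03,0],[-0.043,0.04,0,0.03,0],[-0.043,0.09,0,0.03,0],[-0.043,0.15,0,0.03,0],[-0.043,0.22,0,0.03,0],[-0.043,0.30,0,0.03,0],[-0.043,0.38,0,0.03,0],[-0.043,0.38,0,0.03,0]]]'
python3 - <<'E'
from h import *
w=imaging.get_image("wrist");a=imaging.get_image("scene")[125:275,250:400]
cv2.imwrite("pics/s3.png",np.hstack([cv2.resize(w,(420,315)),cv2.resize(a,(315,315))]))
E
```

```text
time: 2.85
tcp_pos: [0.5885, 0.0482, 0.0217]
orientation: [2.03, 2.396, -0.001]
wrist_force: [-3.6, -1.3, 5.1]
finger_gap: 0.0439
gripper_force: 3.3
```

View pics/s3.png

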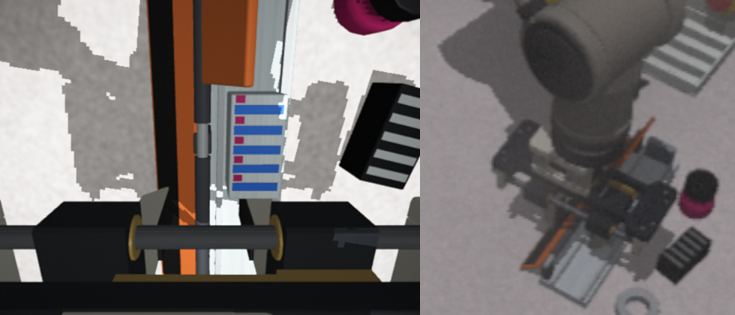

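The carrier (front row ≈92 in the left half) now sits just ahead of the tip and has moved; the flap is open. About 84 mm remain to home.

```bash
python3 -m jog '[[[-0.043,0.06,0,0,0],[-0.043,0.14,0,0,0],[-0.043,0.23,0,0,0],[-0.043,0.32,0,0,0],[-0.043,0.41,0,0,0],[-0.043,0.49,0,0,0],[-0.043,0.56,0,0,0],[-0.043,0.62,0,0,0]]]'; python3 -m jog '[[[-0.043,0.05,0,0,0],[-0.043,0.09,0,0,0],[-0.043,0.12,0,0,0],[-0.043,0.15,0,0,0],[-0.043,0.17,0,0,0],[-0.043,0.19,0,0,0],[-0.043,0.2,0,0,0]]]'
```

```text
time: 3.75
tcp_pos: [0.5785, 0.1085, 0.0217]
orientation: [2.03, 2.396, -0.002]
wrist_force: [-2.4, -5.7, 5.1]
finger_gap: 0.0441
gripper_force: 4.1
time: 4.45
tcp_pos: [0.5752, 0.1279, 0.0217]
orientation: [2.03, 2.396, -0.002]
wrist_force: [-2.8, -6.8, 5.5]
finger_gap: 0.0438
gripper_force: 4.1
```

```bash
python3 -m jog '[[[-0.043,0.01,0,0,0],[-0.043,0.02,0,0,0],[-0.043,0.025,0,0,0],[-0.043,0.025,0,0,0]]]';python3 -m jog '[[[-0.043,0.01,0,0,0],[-0.043,0.02,0,0,0],[-0.043,0.02,0,0,0]]]';python3 -m jog '[[[-0.043,0.01,0,0,0],[-0.043,0.015,0,0,0],[-0.043,0.015,0,0,0]]]'
```

```text
time: 4.85
tcp_pos: [0.5748, 0.1304, 0.0217]
orientation: [2.03, 2.396, -0.002]
wrist_force: [-3.2, -7.1, 6.4]
finger_gap: 0.0437
gripper_force: 3.9
time: 5.15
tcp_pos: [0.5748, 0.1306, 0.0217]
orientation: [2.03, 2.394, -0.005]
wrist_force: [-2.6, -13.5, 6.1]
finger_gap: 0.044
gripper_force: 8.0
time: 5.45
tcp_pos: [0.5747, 0.1307, 0.0217]
orientation: [2.03, 2.393, -0.007]
wrist_force: [-3.3, -20.1, 6.1]
finger_gap: 0.0438
gripper_force: 10.6
```

The tip has stalled with force rising to 20 N at about nest x 39, so the carrier is home. Back out with the flap held, then look.

```bash
python3 -m jog '[[[-0.043,-0.05,0,0,0],[-0.043,-0.15,0,0,0],[-0.043,-0.27,0,0,0],[-0.043,-0.4,0,0,0],[-0.043,-0.53,0,0,0],[-0.043,-0.65,0,0,0],[-0.043,-0.75,0,0,0],[-0.043,-0.75,0,0,0]]]'
python3 - <<'E'
from h import *
w=imaging.get_image("wrist");a=imaging.get_image("scene")[125:275,250:400]
cv2.imwrite("pics/s4.png",np.hstack([cv2.resize(w,(420,315)),cv2.resize(a,(315,315))]))
E
```

```text
time: 6.25
tcp_pos: [0.5858, 0.0603, 0.0212]
orientation: [-2.032, -2.394, 0.002]
wrist_force: [-4.6, -2.4, 3.8]
finger_gap: 0.044
gripper_force: 3.2
```

View pics/s4.png

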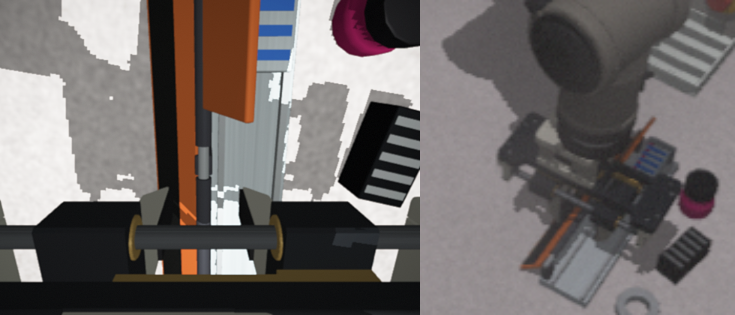

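The carrier (blue stripes, rear at row 72 in the left half) is at the stop beyond the flap's entrance edge, with the finger clear of the flap. Now let go, gently.

```bash
python3 -m jog '[[[-0.043,0,0,-0.08,0],[-0.043,0,0,-0.17,0],[-0.043,0,0,-0.26,0],[-0.043,0,0,-0.35,0],[-0.043,0,0,-0.45,0],[-0.043,0,0,-0.6,0],[-0.043,0,0,-0.8,0],[-0.043,0,0,-1,0]]]';python3 -m jog '[[[-0.043,-0.4,0,-0.3,0],[-0.043,-0.8,0,-0.6,0],[-0.043,-1,0,-0.8,0],[-0.043,-1,0,-0.8,0],[-0.043,-1,0,-0.8,0]]]'
python3 - <<'E'
from h import *
w=imaging.get_image("wrist");a=imaging.get_image("scene")[125:275,250:400]
cv2.imwrite("pics/s5.png",np.hstack([cv2.resize(w,(420,315)),cv2.resize(a,(315,315))]))
c=imaging.get_calibration("scene");r=imaging.get_calibration("wrist")
ex=np.array([-.163,.987,0]);O=.588*np.array([.987,.163,0])-.004*ex;ey=np.array([-.987,-.163,0])
for nx in(50,110):
  for z in (.04,):
    p=O+nx/1000*ex-.045*ey+[0,0,z];print(nx,(proj(r,p)*.75).round(),((proj(c,p)-[250,125])*2.1+[420,0]).round())
E
```

```text
time: 7.15
tcp_pos: [0.5868, 0.0613, 0.1214]
orientation: [2.031, 2.396, 0.001]
wrist_force: [-0.1, 0.0, -0.3]
finger_gap: 0.0443
gripper_force: 0.0
time: 7.65
tcp_pos: [0.6029, -0.0374, 0.2004]
orientation: [2.033, 2.395, 0.001]
wrist_force: [-0.6, 0.5, 0.5]
finger_gap: 0.0439
gripper_force: 0.0
50 [249. -24.] [649. 183.]
110 [252. -95.] [671. 150.]
```

View pics/s5.png

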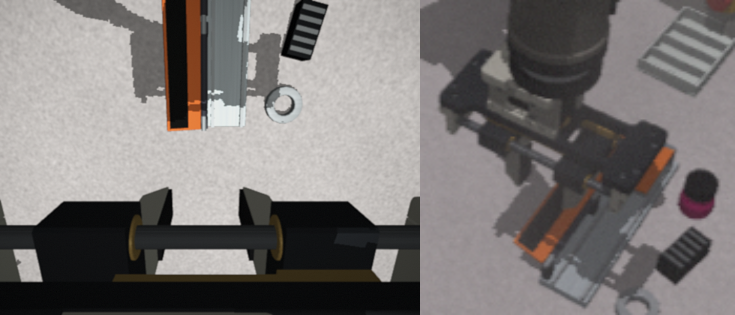

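Left half: the channel is empty up to the flap. Right half: the flap is down over the stop end at about (655,175), and the spare carrier, jar and ring haven't moved.

```bash
python3 -c "
from bench import arm
print(arm.job_done())"
```

```text
the job is handed in; nothing more can be done
None
```

I pushed the carrier along the channel with the flap held open until the finger stalled at the end stop with about 20 N, then backed out and let go; the last picture shows the flap down over that end and the arm clear, and the job was handed in at about 8 s.

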